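Set the counter's demo reel viewer to the red title

TASK

Set up the demo viewer for the red title: stand the red reel pack upright in the wooden pocket on the stand, fully down, and click the viewer's orange thumb lever, one full stroke at a time, until the red picture is up at the pointer, without running past it. Turn the reel only with the lever; press it until it stops but do not force it against the stop, and let it come right back up. Leave the other stock where it stands.

Things in the scene. Friction and masses are not known exactly. Their poses are not given: they have to be found in the camera images.
- stand: wooden demo board 160 x 280 x 20 mm, screwed down, with the teal picture viewer (case 72 x 112 mm, shoulders 92 mm and arched middle 116 mm above the table) on its -y half and the wooden pack pocket on its +y half. Origin: centre of the board's underside on the table. x: the way a customer looks through the viewer (black eyepieces on the -x side), y: from the viewer to the pocket, z up
- slot (a point): centre of the floor of the pack pocket, 20 mm above the table; axes as the stand's. The pocket is 26 mm wide along x, 104 mm long along y, its walls rise 30 mm above the floor and carry flared brass lips 8 mm higher; a pack stands in it with its 20 mm thickness along x, either way round
- thumb_lever: orange thumb lever on the viewer's -y side; origin on its pivot (along the stand's x), 80 mm above the table. Its flat pad (20 mm along x, 26 mm long, 6 mm thick) reaches from 21 to 47 mm out from the pivot, towards the stand's -y, with a round cross ridge 5 mm high on top; the case wall is 12 mm out from the pivot
- pad (a point): point to press, straight down from above: top of the round ridge on the lever's pad, 38 mm out from the pivot, about 103 mm above the table at rest. On the way down: free play (0 to 13 mm, differs from unit to unit), then 2 to 5 N as the reel is carried round, a click felt as a drop of force, and 1 to 4 mm later a firm stop, 17 to 34 mm below rest: where exactly cannot be told in advance
- lever (a joint): angle of the thumb lever, rad: 0 at rest (pad pointing 24 degrees up), grows as it is pressed, to about 0.5 to 0.9 at the stop. A stroke that ends before the click lets the reel fall back. Released, the lever springs up by itself, and must come all the way up before the next stroke counts. More than 12 N on it is forcing it
- reel: white picture reel, a 90 mm disc 3 mm thick standing in the slot of the case, axis along the stand's x and 80 mm above the table; its upper rim, with 14 coloured pictures round it, shows above the case, and the picture that is up stands at the very top between two cream pointer marks. Origin: centre of the disc
- picture (a joint): angle of the reel, rad, 0 when red is up at the pointer. Each full lever stroke turns it on one picture, +0.449 rad (its top moves towards the stand's +y). It starts 2 to 5 pictures before red: -0.898 green, -1.346 blue, -1.795 white, -2.244 black; yellow (-0.449) is the last before red. The ratchet does not let it turn back
- red_pack: red reel pack, a stiff box 20 mm thick (its x), 96 mm wide (its y), 96 mm high, standing upright on the table, 0.1 to 0.16 kg; origin: centre of its underside. To be put in the pocket
- yellow_pack: yellow reel pack of the same size, standing upright on the table, leave alone
- blue_pack: blue reel pack of the same size, standing upright on the table, leave alone
- vase: turquoise bud vase, 68 mm across, 125 mm high, leave alone; origin: centre of its foot
- candle_tin: brass candle tin, 70 mm across, 57 mm high, leave alone; origin: centre of its underside
Things that resemble listed ones, but are neither listed nor needed, are in the scene too. What is meant by the red_pack is not black, and is the smaller of those in its own colour.

How it is judged:
At the end, for the whole second after the job is handed in: the red picture is up at the pointer (reel angle within 0.1 rad of 0), the thumb lever is back up at rest (below 0.05 rad), and the red pack stands released and still in the pocket: within 9 mm of its middle, under 5 mm above its floor, upright and in line within 0.12 rad (value of joint picture between -0.1 and 0.1 rad and value of joint lever below 0.05 rad and horizontal distance between red_pack and slot below 0.009 m and z of red_pack in the frame of slot below 0.005 m and angle between red_pack's own z axis and vertical below 0.12 rad and angle between the x axis of red_pack and the x axis of slot, either way round below 0.12 rad and linear speed of red_pack below 0.02 m/s); the robot touches nothing.
It fails at once if the lever is forced: pressed with more than 12 N (contact force between any of the fingers, the arm and thumb_lever above 12 N).
It fails at once if the reel is run past the red picture (value of joint picture above 0.25 rad).
It fails at once if the reel is touched by the robot instead of being turned with the lever (contact force between any of the fingers, the arm and reel above 0.5 N).
It fails at once if another pack, the vase or the tin is pushed more than 30 mm or knocked over (distance of any of yellow_pack, blue_pack, vase, candle_tin from where it was at the start of the episode above 0.03 m or angle between any of yellow_pack, blue_pack, vase, candle_tin's own z axis and vertical above 0.4 rad).
It also fails if it takes over 72 s, if anything falls off the work surface, if the arm or the gripper's body presses on something with over 40 N, if the wrist force passes 120 N, or if a joint passes its speed limit or range.

ROBOT

A 6-joint arm with a two-finger parallel gripper is mounted at the origin on the work surface. World frame = base frame: x ahead of the robot, y to its left, z up, the work surface at z = 0. Lengths are in m, angles in rad, forces in N, time in s.
With the tool pointing down it reaches from about 0.35 to 0.975 m from the base axis. Payload 4.9 kg.
Tool frame: the origin (TCP) lies at the very end of the fingers, on their centre line; the grasp point (between the pads) lies 19 mm behind it (ctrl.grip_point_offset is the distance from the TCP to the grasp point, in m); z points along the fingers, y is the line along which they close (so a half turn about z gives the same grasp; the last joint's range is limited). The gripper opens to 85 mm and grips with 20 to 120 N. Pads are 22 mm wide; open, the fingers measure 114 mm over their backs; the gripper's body (76 mm by 85 mm) begins 54 mm behind the grasp point. The pads swing forward as they close: fully open they stand 13 mm farther back than shut.
Start: joints at [-0.119, 0.053, 1.613, -0, 1.476, -0.119], TCP at [0.625, 0, 0.197] pointing down, gripper open.
Joint ranges: [-3.01, 3.01], [-1.01, 2.22], [0.06, 2.58], [-1.02, 4.17], [0.09, 2.62], [-3.14, 3.14]. Speed limits (rad/s): [2.57, 2.57, 3.14, 3.14, 3.14, 3.14].

INTERFACE

Orientations are given as a rotation vector (axis times angle).
In Python, from station import ctrl gives the robot as it stands.
- The arm moves only by the tool send_rows, never from a script. Its argument "rows" is a list of rows, each a list of 3 entries, a list of its own where there are three numbers: the finger opening in cm, from 0 to 8.54, then the shift along the tool's x, y, z in cm, then the turn about the tool's z in degrees. A call has 1 to 10 rows; each row shifts and turns the commanded pose from where the row before left it, along the tool's axes as they then stand; what a row does not reach is not made up. A row lasts 1/8 s, in which the tool goes at most 62.5 mm and 10.7 degrees, less where a joint would pass 70% of its speed; a pose out of reach is approached as far as the arm can. A call with a gripper value outside its range is refused whole. The fingers move at their own pace and stop on an object; "newtons" is the grip in N (left out, the last holds). Time passes only in rows, so rows that do not move let the fingers close. It gives the time, the measured TCP pose, the force, the opening and the grip force at its end, in the units of the state.
- ctrl.get_obs(): the state, without advancing time (a new reading comes with each control period).
- ctrl.get_image(name): name is "scene" or "side" or "wrist"; returns a dict with "frame" (420x560x3 uint8, red, green, blue), "range_z" (420x560 float32, m along the optical axis (not along the pixel's ray), 0 where there is no reading), "fx", "fy", "cx", "cy" (pixels), "k1" (the pictures are not rectified: a ray, as slopes to the right and down, at radius r is drawn at 1 + k1 r^2 times it, then the intrinsics apply), "cam_to_world" (4x4, takes a point from camera to world coordinates). Camera axes: x right, y down, z forward; pixel columns grow to the right and rows downward; lengths in m; the calibration is good to about 2 mm. A picture is of the moment at which its call begins.
- ctrl.finish_job(): hands the job in; it is judged then, once.
The state is a dict: "t": time; "q": joint angles; "dq": joint speeds; "effort": joint torques, N m; "tool_pos": TCP position; "tool_rot": TCP orientation; "contact_force": force on the tool from outside, world axes, zero at the start; "wrist_torque": the same for the moment, N m; "opening": finger opening in m; "grip_force": force on a finger pad.
Only numpy, scipy, OpenCV 4.12 (cv2) and the standard library are available. Lean on these libraries where they do the work, as an engineer would, in place of code of your own. Each camera call takes 0.05 s, during which the arm holds its last target. There are 200 camera calls.

## Working session

There is one attempt and no reset: what is moved stays moved. The work goes in short steps, Python scripts to look and compute and a tool call to move; the robot and the scene stay as the last step left them, time stands still between calls to the robot, and variables do not carry over. Pictures are saved under pics/ and viewed, at most 10 in all, crops included, and the job is handed in when it is done.

Besides the shell and the picture viewer there is one more tool, called after ">>>" as name(argument=value, ...), one argument or row to a line, values as JSON. send_rows: Moves the arm, as the interface text tells. Its arguments: {"type":"object","properties":{"rows":{"type":"array","items":{"type":"array"}},"newtons":{"type":"number"}},"required":["rows"]}

```bash
mkdir -p pics
cat > h.py <<'E'
import numpy as np, cv2
from station import ctrl
def grab(n):
    im=ctrl.get_image(n); return im
def save(im,p,crop=None,s=1):
    f=cv2.cvtColor(im["frame"],cv2.COLOR_RGB2BGR)
    if crop: f=f[crop[1]:crop[3],crop[0]:crop[2]]
    if s!=1: f=cv2.resize(f,None,fx=s,fy=s,interpolation=cv2.INTER_CUBIC)
    cv2.imwrite(p,f)
def cloud(im):
    h,w=im["range_z"].shape
    u,v=np.meshgrid(np.arange(w),np.arange(h))
    K=np.array([[im["fx"],0,im["cx"]],[0,im["fy"],im["cy"]],[0,0,1.]])
    p=cv2.undistortPoints(np.stack([u,v],-1).reshape(-1,1,2).astype(float),K,np.array([im["k1"],0,0,0.])).reshape(h,w,2)
    z=im["range_z"]
    P=np.dstack([p[...,0]*z,p[...,1]*z,z])
    T=im["cam_to_world"]; W=P@T[:3,:3].T+T[:3,3]; W[z==0]=np.nan
    return W
E
python3 - <<'E'
from h import *
print(ctrl.get_obs())
for n in("scene","side"):
    im=grab(n); save(im,f"pics/{n}0.png"); np.savez(f"{n}0.npz",W=cloud(im),f=im["frame"]); print(n,im["cam_to_world"].round(2).tolist())
E
```

```text
{'t': 0.0, 'q': array([-1.18984897e-01,  5.33670013e-02,  1.61430708e+00, -2.39898999e-05,
        1.47600557e+00, -1.18993548e-01]), 'dq': array([ 1.14464826e-07,  1.23844198e-03, -1.62712940e-03,  2.99767639e-04,
       -2.92884415e-03, -7.84301566e-04]), 'effort': array([ 2.70554956e-04, -3.93670499e+01, -3.70175600e+01, -1.62778279e-04,
        6.93513779e-03, -6.06393527e-06]), 'tool_pos': array([6.24297096e-01, 8.63326902e-05, 1.95448997e-01]), 'tool_rot': array([-2.22027928e+00, -2.22030359e+00,  2.05493479e-03]), 'contact_force': array([ 1.34617245, -0.46131092,  0.45341403]), 'wrist_torque': array([0.01815476, 0.01236063, 0.02316519]), 'grip_force': 0.0, 'opening': 0.08569383856075863}
scene [[-0.43, 0.74, -0.52, 1.18], [0.9, 0.36, -0.24, 0.35], [0.01, -0.57, -0.82, 1.09], [0.0, 0.0, 0.0, 1.0]]
side [[0.81, -0.29, 0.5, -0.05], [-0.58, -0.37, 0.72, -0.79], [-0.02, -0.88, -0.47, 0.63], [0.0, 0.0, 0.0, 1.0]]
```

View pics/scene0.png

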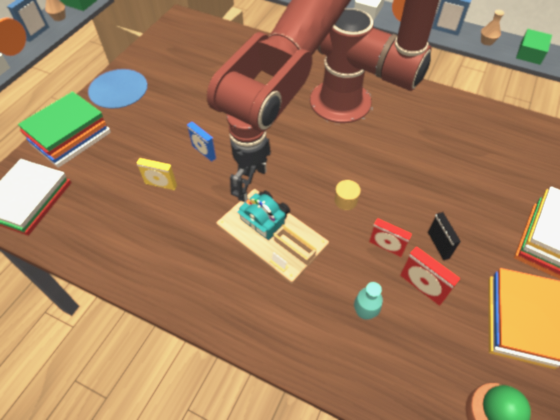

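View pics/side0.png

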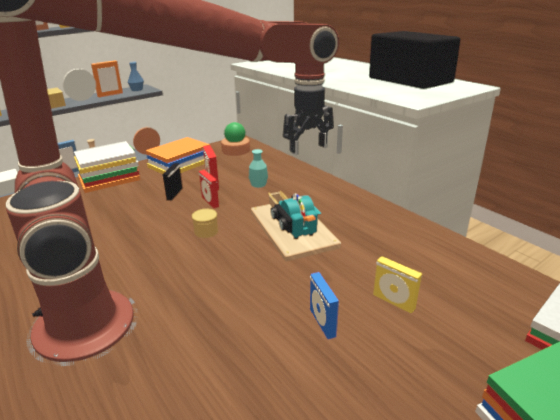

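The scene picture shows these possible targets: small red pack (389,237), larger red pack (430,276) and black pack (443,236). By the description I choose the small red one. The viewer is at (263,213), the pocket at (297,240), the tin at (347,192) and the vase at (369,300). In the side picture the small red is at (209,190), with the larger red behind it at (211,162).

Run:
```python
from h import *
d=np.load("scene0.npz"); W=d["W"]; f=d["f"].astype(int)
hsv=cv2.cvtColor(d["f"],cv2.COLOR_RGB2HSV)
u,v=np.meshgrid(np.arange(560),np.arange(420))
red=((hsv[...,0]<6)|(hsv[...,0]>174))&(hsv[...,1]>180)&(hsv[...,2]>110)
n,l,st,c=cv2.connectedComponentsWithStats(red.astype(np.uint8))
for i in range(1,n):
    if st[i,4]>80 and 350<c[i][0]<470 and c[i][1]>200:
        x0,y0,w,h=st[i,:4]; sub=(u>=x0)&(u<x0+w)&(v>=y0)&(v<y0+h)&(l==i)
        P=W[sub]; P=P[np.isfinite(P[:,2])&(P[:,2]>0.02)]
        zt=np.percentile(P[:,2],97); T=P[P[:,2]>zt-.008]
        r=cv2.minAreaRect((T[:,:2]*1000).astype(np.float32))
        print("red",c[i].round(),"ztop",zt.round(3),"top",r,len(T))
        # 
for nm,(a,b,cc,dd) in dict(small=(365,215,415,260),big=(400,245,462,305),tin=(333,178,363,210),vase=(353,280,387,320),black=(425,210,462,262)).items():
    m=(u>=a)&(u<cc)&(v>=b)&(v<dd)&(W[...,2]>.025)
    P=W[m]; zt=np.percentile(P[:,2],98); T=P[P[:,2]>zt-.007]
    print(nm,"zt",zt.round(3),"ctr",T.mean(0).round(3),cv2.minAreaRect((T[:,:2]*1000).astype(np.float32)),"all",P.min(0).round(3),P.max(0).round(3))
# board
wood=(W[...,2]>.014)&(W[...,2]<.026)&(u>210)&(u<335)&(v>180)&(v<285)
n,l,st,c=cv2.connectedComponentsWithStats(cv2.morphologyEx(wood.astype(np.uint8),cv2.MORPH_OPEN,np.ones((3,3))))
i=1+np.argmax(st[1:,4]);
print("board",cv2.minAreaRect((W[l==i][:,:2]*1000).astype(np.float32)),np.median(W[l==i][:,2]))
# orange, teal
for nm,m in dict(orange=(hsv[...,0]>5)&(hsv[...,0]<16)&(hsv[...,1]>200)&(hsv[...,2]>200)).items():
    m=m&(u>215)&(u<330)&(v>180)&(v<280)&(W[...,2]>.06); print(nm,m.sum(),W[m].mean(0), u[m].mean(),v[m].mean())
save(dict(frame=d["f"]),"pics/crop1.png",(210,175,470,315),3)
```

```text
red [394. 229.] ztop 0.099 top ((493.05322265625, 331.18316650390625), (94.08474731445312, 19.70412826538086), 86.63123321533203) 179
red [436. 266.] ztop 0.127 top ((569.7672729492188, 453.0425720214844), (121.74637603759766, 27.97916030883789), 72.9789047241211) 399
red [407. 268.] ztop 0.097 top ((564.0645141601562, 405.6170959472656), (21.054424285888672, 3.8136324882507324), 69.97288513183594) 17
red [441. 294.] ztop 0.097 top ((594.3375244140625, 493.469482421875), (27.10410499572754, 3.826754331588745), 72.17005920410156) 28
small zt 0.12 ctr [0.559 0.398 0.121] ((557.5194702148438, 396.19073486328125), (20.264400482177734, 9.341821670532227), 20.01350975036621) all [0.476 0.283 0.025] [0.566 0.406 0.125]
big zt 0.126 ctr [0.57  0.455 0.123] ((567.9864501953125, 452.87481689453125), (123.2292709350586, 29.098068237304688), 70.65238189697266) all [0.442 0.364 0.025] [0.602 0.515 0.128]
tin zt 0.061 ctr [0.396 0.174 0.057] ((395.021484375, 173.8605499267578), (69.3148422241211, 67.85221099853516), 5.262915134429932) all [0.36  0.14  0.025] [0.43  0.209 0.063]
vase zt 0.128 ctr [0.69  0.343 0.125] ((690.4432373046875, 342.70159912109375), (32.475128173828125, 32.922142028808594), 67.30039978027344) all [0.669 0.31  0.026] [0.725 0.376 0.13 ]
black zt 0.125 ctr [0.557 0.437 0.124] ((553.3924560546875, 439.8523254394531), (21.26053810119629, 26.317541122436523), 16.10008430480957) all [0.384 0.42  0.025] [0.567 0.498 0.128]
board ((628.15087890625, 21.854576110839844), (281.8605041503906, 99.2439956665039), 73.69110107421875) 0.020234282745118737
orange 0 [nan nan nan] nan nan<stdin>:26: RuntimeWarning: Mean of empty slice.
  ret = um.true_divide(
  ret = ret.dtype.type(ret / rcount)
```

View pics/crop1.png

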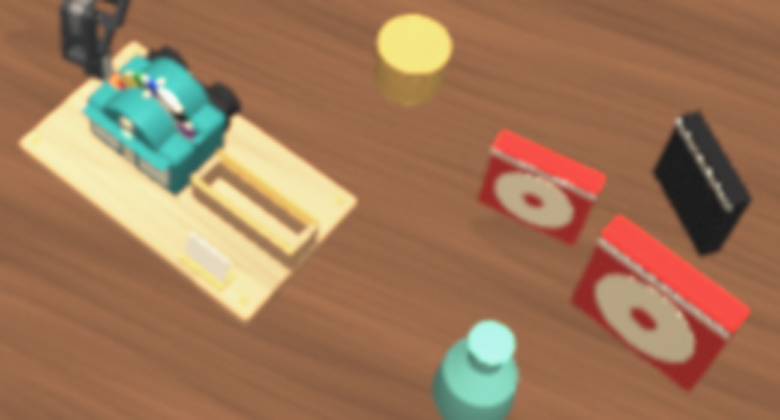

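The crop confirms the choice: the small red pack measures 94×20 mm at the top, 99 mm high. The larger red pack is 122×28 mm and 127 mm high, so it is the lookalike. Next a wrist view, to get the stand precisely.

Run:
```python
from h import *
im=grab("wrist"); save(im,"pics/w0.png"); W=cloud(im); np.savez("w0.npz",W=W,f=im["frame"]); print(im["cam_to_world"].round(3).tolist())
z=W[...,2]; print(np.nanmin(W.reshape(-1,3),0),np.nanmax(W.reshape(-1,3),0))
```

```text
[[1.0, 0.001, -0.0, 0.624], [0.001, -0.963, -0.271, 0.069], [-0.0, 0.271, -0.963, 0.373], [0.0, 0.0, 0.0, 1.0]]
[ 0.25876646 -1.05772153 -0.7554833 ] [1.73010796 0.1839215  0.32843735]
```

View pics/w0.png

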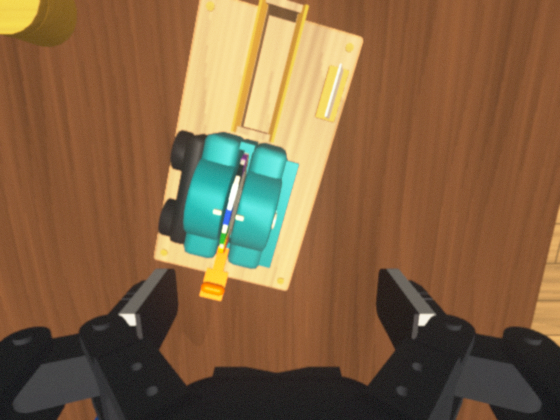

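The wrist view shows the lever at (213,280) and the pointer marks at (218,212) and (240,218). The picture between them is apparently blue, with green next (222,238). The pocket spans (250,130) to (285,10).

Run:
```python
from h import *
d=np.load("w0.npz"); W=d["W"]; hsv=cv2.cvtColor(d["f"],cv2.COLOR_RGB2HSV)
u,v=np.meshgrid(np.arange(560),np.arange(420))
# board by height
b=(W[...,2]>.013)&(W[...,2]<.027)&(u>130)&(u<380)&(v<300)&(hsv[...,2]>150)&(hsv[...,0]>8)
P=W[b][:,:2]; r=cv2.minAreaRect((P*1000).astype(np.float32)); print("board",r)
# fit edges per yaw: direction by left/right edges
def proj(P,yaw):
    c,s=np.cos(yaw),np.sin(yaw); return P@np.array([[c,-s],[s,c]])   # stand x,y comps
best=None
for yaw in np.radians(np.arange(-20,-12,.1)):
    q=proj(P,yaw); w=np.percentile(q[:,0],99.7)-np.percentile(q[:,0],.3)
    if best is None or w<best[0]: best=(w,yaw,np.percentile(q[:,0],[.3,99.7]),np.percentile(q[:,1],[.3,99.7]))
print("yaw",np.degrees(best[1]),best)
yaw=best[1]
wall=(W[...,2]>.052)&(W[...,2]<.064)&(u>220)&(u<320)&(v<140)&(hsv[...,0]>10)&(hsv[...,0]<30)&(hsv[...,2]>120)
q=proj(W[wall][:,:2],yaw); print("lips stand x",np.percentile(q[:,0],[1,50,99]),"y",np.percentile(q[:,1],[1,99]),wall.sum(),"rect",cv2.minAreaRect((W[wall][:,:2]*1000).astype(np.float32)))
org=(hsv[...,0]>8)&(hsv[...,0]<20)&(hsv[...,1]>180)&(hsv[...,2]>150)&(W[...,2]>.07)&(u>190)&(u<240)&(v>235)&(v<310)
Q=W[org]; q=proj(Q[:,:2],yaw)
print("lever n",org.sum(),"sx",np.percentile(q[:,0],[2,50,98]),"sy",np.percentile(q[:,1],[2,98]),"z",np.percentile(Q[:,2],[2,50,98]))
k=Q[:,2]>np.percentile(Q[:,2],85); print("ridge",Q[k].mean(0),q[k].mean(0))
teal=(hsv[...,0]>80)&(hsv[...,0]<98)&(hsv[...,1]>120)&(W[...,2]>.085)
q=proj(W[teal][:,:2],yaw); print("teal x",np.percentile(q[:,0],[1,99]),"y",np.percentile(q[:,1],[1,99]))
save(dict(frame=d["f"]),"pics/reel0.png",(180,130,300,310),4)
# scene-based full-board edge y
d=np.load("scene0.npz"); W=d["W"]; u,v=np.meshgrid(np.arange(560),np.arange(420))
b=(W[...,2]>.014)&(W[...,2]<.026)&(u>210)&(u<335)&(v>180)&(v<285); q=proj(W[b][:,:2],yaw)
print("scene board x",np.percentile(q[:,0],[.5,99.5]),"y",np.percentile(q[:,1],[.5,99.5]))
```

```text
board ((594.878662109375, 32.36418151855469), (278.5939636230469, 160.6576385498047), 75.11166381835938)
yaw -14.89999999999993 (np.float64(0.1586705133445851), np.float64(-0.26005405854715385), array([0.48747967, 0.64615018]), array([0.04617862, 0.3217623 ]))
lips stand x [0.54629245 0.56562964 0.58681705] y [0.20767626 0.32263239] 2500 rect ((612.70458984375, 109.80366516113281), (120.42766571044922, 48.57657241821289), 73.63800048828125)
lever n 199 sx [0.55655652 0.56761254 0.57667232] sy [0.06606612 0.11525245] z [0.08457787 0.10053959 0.10336174]
ridge [ 0.56655516 -0.07404626  0.10286163] [0.56654508 0.07412338]
teal x [0.53238981 0.61071327] y [0.09899053 0.20235981]
scene board x [0.4904422  0.64843478] y [0.04492903 0.32243365]
```

View pics/reel0.png

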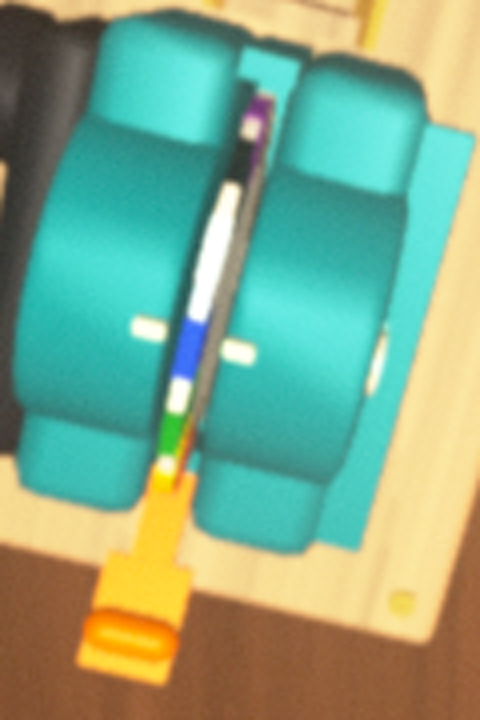

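Blue is between the pointers, so three strokes are needed: green, yellow, red. The lever ridge is at about (0.567,-0.074,0.103), which agrees with the 103 mm given. I'll get the pack first and hover above it.

>>> send_rows(
  rows=[
    [8.5,[4.1,-1.6,0],0],
    [8.5,[4.1,-1.6,0],0],
    [8.5,[4.1,-1.6,0],0],
    [8.5,[4.1,-1.6,0],0],
    [8.5,[4.1,-1.7,0],0],
    [8.5,[4.1,-1.7,0],0],
    [8.5,[4.1,-1.7,0],0],
    [8.5,[4.4,-1.6,0],3.4],
    [8.5,[0,0,0],0],
    [8.5,[0,0,0],0],
  ],
)

```text
t: 1.4
tool_pos: [0.4939, 0.3306, 0.1963]
tool_rot: [2.286, 2.155, -0.001]
contact_force: [0.4, -0.9, 0.6]
opening: 0.085
grip_force: 0.0
```

```bash
cat > red.py <<'E'
from h import *
im=grab("wrist"); save(im,"pics/w1.png"); W=cloud(im); hsv=cv2.cvtColor(im["frame"],cv2.COLOR_RGB2HSV)
red=((hsv[...,0]<8)|(hsv[...,0]>172))&(hsv[...,1]>150)&(hsv[...,2]>90)&(W[...,2]>.085)&(W[...,2]<.106)
n,l,st,c=cv2.connectedComponentsWithStats(red.astype(np.uint8))
for i in range(1,n):
    if st[i,4]>300: print(c[i],st[i],W[l==i].mean(0),cv2.minAreaRect((W[l==i][:,:2]*1000).astype(np.float32)))
o=ctrl.get_obs(); print(o["tool_pos"],o["tool_rot"],o["contact_force"],o["t"])
E
python3 red.py
```

```text
[273.02300195 198.9411306 ] [ 261  145   26  110 2565] [0.49085634 0.3350013  0.09631933] ((490.6095275878906, 332.4419250488281), (96.24884796142578, 20.70327377319336), 85.89533996582031)
[0.49417838 0.33026339 0.19640839] [ 2.28664319e+00  2.15393584e+00 -9.39159048e-04] [-0.27754667  0.29851434 -0.21310039] 1.45
```

View pics/w1.png

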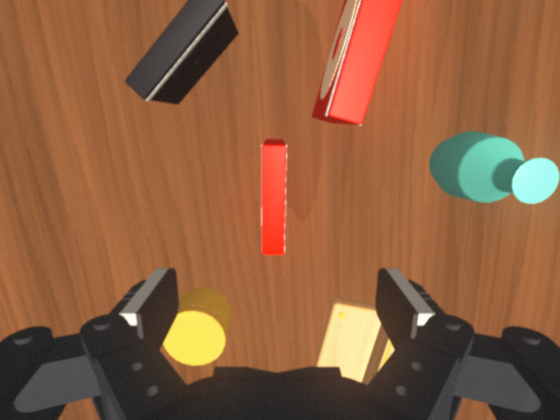

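The pack lies at (273,199), between the fingers' planes, and measures 96×21 mm at (0.491,0.333). I'll descend and grip.

>>> send_rows(
  rows=[
    [6,[0.2,-0.3,0],0.3],
    [6,[0,0,3],0],
    [6,[0,0,4],0],
    [6,[0,0,4],0],
    [6,[0,0,3.3],0],
    [6,[0,0,0],0],
    [6,[0,0,0],0],
    [1.5,[0,0,0],0],
    [1.5,[0,0,0],0],
    [1.5,[0,0,0],0],
  ],
  newtons=40,
)

```text
t: 2.7
tool_pos: [0.4921, 0.3338, 0.0554]
tool_rot: [2.291, 2.148, 0.004]
contact_force: [-0.8, 0.1, 5.2]
opening: 0.0184
grip_force: 39.6
```

>>> send_rows(
  rows=[
    [1.5,[0,0,0],0],
    [1.5,[0,0,0],0],
    [1.5,[0,0,0],0],
    [1.5,[0,0,0],0],
  ],
)

```text
t: 3.2
tool_pos: [0.4921, 0.3338, 0.0554]
tool_rot: [2.291, 2.148, 0.004]
contact_force: [-0.1, -0.4, 5.9]
opening: 0.0187
grip_force: 39.8
```

>>> send_rows(
  rows=[
    [1.5,[0,0,-3],0],
    [1.5,[0,0,-6],0],
    [1.5,[0,0,-6],0],
    [1.5,[0,0,-6],0],
    [1.5,[-5,2.1,0],0],
    [1.5,[-5,2.1,0],0],
    [1.5,[-5,2.1,0],0],
    [1.5,[-5,2.1,0],0],
    [1.5,[-5,2.1,0],0],
    [1.5,[-4.6,2.2,0],0],
  ],
)

```text
t: 4.45
tool_pos: [0.5987, 0.0278, 0.2629]
tool_rot: [-2.292, -2.148, 0.001]
contact_force: [-0.1, 0.8, -1.1]
opening: 0.0183
grip_force: 39.4
```

>>> send_rows(
  rows=[
    [1.5,[0,0,0],5.6],
    [1.5,[0,0,0],5.6],
    [1.5,[0,0,0],0],
    [1.5,[0,0,0],0],
  ],
)

```text
t: 4.95
tool_pos: [0.5985, 0.0298, 0.2632]
tool_rot: [-2.489, -1.916, 0.001]
contact_force: [0.3, -0.4, -2.1]
opening: 0.0187
grip_force: 39.4
```

```bash
cat > pk.py <<'E'
from h import *
im=grab("wrist"); save(im,"pics/w2.png"); W=cloud(im); np.savez("w2.npz",W=W,f=im["frame"])
hsv=cv2.cvtColor(im["frame"],cv2.COLOR_RGB2HSV)
o=ctrl.get_obs(); print(o["tool_pos"],o["tool_rot"],o["contact_force"],o["opening"],o["t"])
m=(W[...,2]>.050)&(W[...,2]<.066)&(hsv[...,0]>10)&(hsv[...,0]<32)&(hsv[...,1]>60)&(abs(W[...,0]-.61)<.08)&(abs(W[...,1]-.11)<.1)
n,l,st,c=cv2.connectedComponentsWithStats(m.astype(np.uint8))
for i in range(1,n):
    if st[i,4]>100: print(c[i],st[i],W[l==i].mean(0),cv2.minAreaRect((W[l==i][:,:2]*1000).astype(np.float32)))
E
python3 pk.py
```

```text
[0.59854618 0.02984131 0.26338015] [-2.48905387e+00 -1.91627262e+00  6.23806524e-04] [-0.31001771  0.10495401 -0.44668208] 0.01860556765795198 5.0
[272.87793145  97.20505111] [ 254   50   39  112 1663] [0.61786819 0.12036843 0.05563001] ((615.720703125, 110.6253662109375), (116.21219635009766, 40.81586456298828), 75.16220092773438)
```

View pics/w2.png

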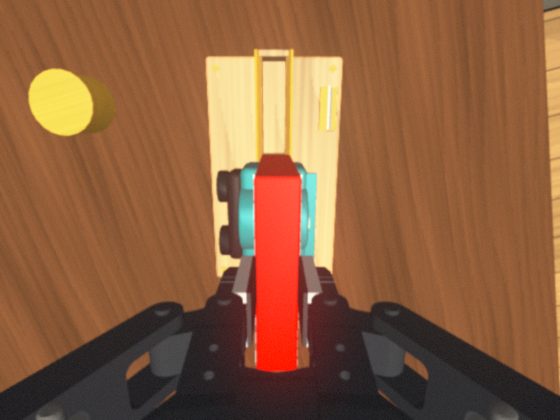

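Run:
```python
from h import *
d=np.load("w2.npz"); W=d["W"]; hsv=cv2.cvtColor(d["f"],cv2.COLOR_RGB2HSV)
u,v=np.meshgrid(np.arange(560),np.arange(420))
red=((hsv[...,0]<8)|(hsv[...,0]>172))&(hsv[...,1]>150)&(hsv[...,2]>90)&(u>220)&(u<330)&(v>140)
P=W[red]; P=P[np.isfinite(P[:,2])]; print(np.percentile(P[:,2],[2,20,50,80,98]))
zt=np.percentile(P[:,2],70); T=P[abs(P[:,2]-zt)<.006]
print(cv2.minAreaRect((T[:,:2]*1000).astype(np.float32)))
tp=np.array([.5985,.0298]); a=np.radians(75.2); ex=np.array([np.cos(a),np.sin(a)]); ey=np.array([np.sin(a),-np.cos(a)])
q=(T[:,:2]-tp); print("pack tool x",np.percentile(q@ex,[.5,99.5]),"y",np.percentile(q@ey,[.5,50,99.5]))
D=np.array([.6157,.1106])-tp; print("to go",D@ex,D@ey)
```

```text
[0.24311911 0.30355125 0.30418175 0.30483259 0.33219412]
((601.904052734375, 27.623973846435547), (96.48977661132812, 29.370319366455078), 75.14756774902344)
pack tool x [-0.0473899   0.04682249] y [-0.010095   -0.00026788  0.00934069]
to go 0.08251299683573593 -0.004010654957215179
```

>>> send_rows(
  rows=[
    [1.5,[4.1,-0.2,0],0],
    [1.5,[4.15,-0.2,0],0],
    [1.5,[0,0,5],0],
    [1.5,[0,0,5],0],
    [1.5,[0,0,3.5],0],
    [1.5,[0,0,0],0],
    [1.5,[0,0,0],0],
    [1.5,[0,0,0],0],
  ],
)

```text
t: 6.0
tool_pos: [0.6179, 0.1105, 0.1318]
tool_rot: [2.488, 1.913, 0.006]
contact_force: [-0.9, 0.1, -0.6]
opening: 0.0185
grip_force: 39.5
```

Run:
```python
from h import *
o=ctrl.get_obs(); print(o["tool_pos"],o["tool_rot"],o["contact_force"])
tp=o["tool_pos"][:2]; a=np.radians(75.2); ex=np.array([np.cos(a),np.sin(a)]); ey=np.array([np.sin(a),-np.cos(a)])
D=np.array([.6157,.1106])-tp; print("to go",D@ex,D@ey)
```

```text
[0.6179039  0.11048161 0.13183862] [2.48835107 1.91326649 0.00626895] [-0.89722419  0.11080588 -0.55045758]
to go -0.000448515212024365 -0.0021610285177815955
```

>>> send_rows(
  rows=[
    [1.5,[0,-0.2,0.8],0],
    [1.5,[0,0,1],0],
    [1.5,[0,0,0.8],0],
    [1.5,[0,0,0.8],0],
    [1.5,[0,0,0],0],
  ],
)

```text
t: 6.62
tool_pos: [0.6136, 0.1106, 0.0931]
tool_rot: [-2.49, -1.915, 0.002]
contact_force: [1.0, -1.4, -1.9]
opening: 0.0181
grip_force: 39.6
```

>>> send_rows(
  rows=[
    [1.5,[0,0,0.7],0],
    [1.5,[0,0,0.7],0],
    [1.5,[0,0,0.5],0],
    [1.5,[0,0,0],0],
    [1.5,[0,0,0],0],
  ],
)

```text
t: 7.25
tool_pos: [0.6141, 0.1107, 0.0756]
tool_rot: [2.491, 1.915, -0.0]
contact_force: [0.2, -1.7, -0.8]
opening: 0.0188
grip_force: 39.8
```

>>> send_rows(
  rows=[
    [1.5,[0,0,0.1],0],
    [1.5,[0,0,0],0],
    [4,[0,0,0],0],
    [4,[0,0,0],0],
    [4,[0,0,0],0],
    [4,[0,0,-4],0],
    [4,[0,0,-5],0],
    [4,[0,0,-5],0],
    [4,[0,0,-3],0],
    [1,[0,0,0],0],
  ],
)

```text
t: 8.5
tool_pos: [0.6159, 0.1111, 0.2485]
tool_rot: [2.488, 1.913, 0.009]
contact_force: [-0.6, -0.2, -0.5]
opening: 0.0231
grip_force: 0.0
```

```bash
cat > chk.py <<'E'
from h import *
for n in ("scene","wrist","side"):
    im=grab(n); W=cloud(im); hsv=cv2.cvtColor(im["frame"],cv2.COLOR_RGB2HSV)
    m=((hsv[...,0]<8)|(hsv[...,0]>172))&(hsv[...,1]>150)&(hsv[...,2]>90)&(np.hypot(W[...,0]-.6157,W[...,1]-.1106)<.08)&(W[...,2]>.03)
    P=W[m]
    if m.sum()<30: print(n,m.sum()); continue
    zt=np.percentile(P[:,2],95); T=P[P[:,2]>zt-.006]; r=cv2.minAreaRect((T[:,:2]*1000).astype(np.float32))
    print(n,"top z",zt,r)
E
python3 chk.py
```

```text
scene top z 0.11885922091384744 ((616.2847290039062, 108.94505310058594), (95.97422790527344, 19.22001075744629), 73.29983520507812)
wrist top z 0.11759693546956868 ((613.1842651367188, 109.9283447265625), (95.39790344238281, 19.520177841186523), 74.62167358398438)
side top z 0.11572409970147836 ((610.1290893554688, 108.84852600097656), (102.27767181396484, 20.967485427856445), 75.57450866699219)
```

The pack is seated: top at 116–119 mm, yaw in line. Next, the lever, with fingers closed.

>>> send_rows(
  rows=[
    [0,[-4.8,0,0],0],
    [0,[-4.8,0,0],0],
    [0,[-4.8,0,0],0],
    [0,[-4.9,0,0],0],
    [0,[0,0,4],0],
    [0,[0,0,4],0],
    [0,[0,0,3.5],0],
    [0,[0,0,1.3],0],
    [0,[0,0,0],0],
    [0,[0,0,0],0],
  ],
)

```text
t: 9.9
tool_pos: [0.5656, -0.0758, 0.1183]
tool_rot: [2.489, 1.914, 0.002]
contact_force: [0.1, 0.4, 0.4]
opening: 0.0001
grip_force: 0.0
```

Run:
```python
from h import *
o=ctrl.get_obs(); print(o["tool_pos"],o["contact_force"],o["opening"])
tp=o["tool_pos"][:2]; a=np.radians(75.1); ex=np.array([np.cos(a),np.sin(a)]); ey=np.array([np.sin(a),-np.cos(a)])
D=np.array([.5666,-.0740])-tp; print("to go",D@ex,D@ey)
im=grab("side"); save(im,"pics/s1.png",(230,130,390,290),4)
```

```text
[ 0.56556109 -0.0758368   0.11825413] [0.13754709 0.42356315 0.3748564 ] 0.00010650174809457063
to go 0.0020421726251402825 0.0005316770763363388
```

View pics/s1.png

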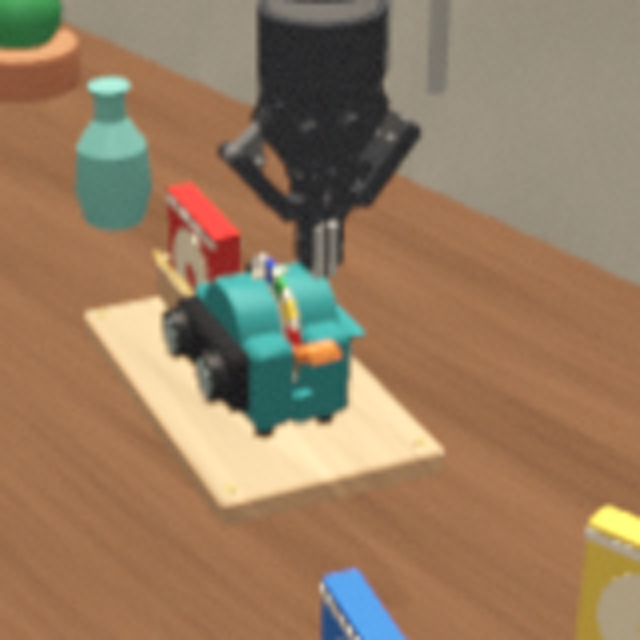

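The side crop shows the fingertip at (325,270) and the lever pad at (320,352). That gap looks too big for 15 mm, so I'll check it by depth before pressing.

Run:
```python
from h import *
for n in("side","scene","wrist"):
    im=grab(n); W=cloud(im); hsv=cv2.cvtColor(im["frame"],cv2.COLOR_RGB2HSV)
    org=(hsv[...,0]>5)&(hsv[...,0]<20)&(hsv[...,1]>170)&(hsv[...,2]>140)&(np.hypot(W[...,0]-.5666,W[...,1]+.074)<.05)&(W[...,2]>.07)
    print(n,"orange",org.sum(), W[org].mean(0) if org.any() else "")
    near=(np.hypot(W[...,0]-.5656,W[...,1]+.0758)<.03)&(W[...,2]>.11)&(W[...,2]<.2)
    if near.any(): print("  tool pts",near.sum(),W[near].mean(0),W[near].min(0),np.argwhere(near).mean(0))
    if n=="side":
        for (x,y) in [(325,270),(325,255),(320,352),(320,230),(300,150)]:
            uu,vv=230+x//4,130+y//4; print("  px",uu,vv,W[vv,uu])
save(im,"pics/w3.png")
```

```text
side orange 28 [ 0.56198048 -0.07665851  0.09663239]
  tool pts 207 [ 0.55981438 -0.0827087   0.17921062] [ 0.54231427 -0.09542433  0.15358446] [189.69565217 309.81642512]
  px 311 197 [ 0.56272776 -0.08423661  0.15906417]
  px 311 193 [ 0.56111416 -0.0858251   0.17112843]
  px 310 218 [ 0.56249831 -0.08223961  0.09893727]
  px 310 187 [ 0.55827739 -0.08500918  0.18785744]
  px 305 167 [ 0.5427583  -0.08398944  0.24390137]
scene orange 30 [ 0.57003269 -0.07579505  0.09867138]
  tool pts 97 [ 0.57132917 -0.06922419  0.17910503] [ 0.54442349 -0.08438269  0.15580056] [176.68041237 240.28865979]
wrist orange 367 [ 0.56662905 -0.0723264   0.09907118]
  tool pts 3712 [ 0.56708527 -0.06750832  0.1839585 ] [ 0.54223989 -0.08659566  0.15632284] [291.26158405 276.35506466]
```

View pics/w3.png

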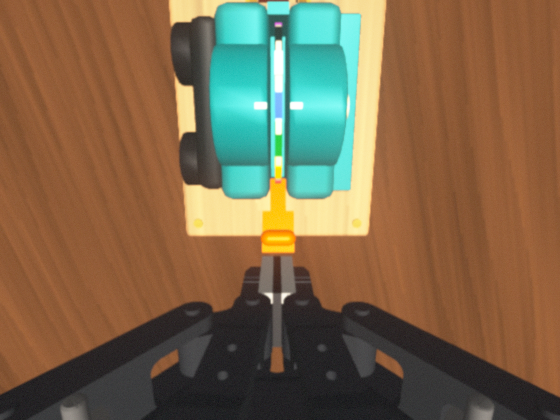

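The wrist view shows the fingers aligned in line with the lever at (277,240). The finger end looks about 35 mm higher than the reported TCP, so I'll go down in safe steps and trust force and depth.

>>> send_rows(
  rows=[
    [0,[0,0,0.5],0],
    [0,[0,0,0.5],0],
    [0,[0,0,0.5],0],
    [0,[0,0,0.5],0],
    [0,[0,0,0.3],0],
    [0,[0,0,0],0],
    [0,[0,0,0],0],
  ],
)

```text
t: 10.98
tool_pos: [0.5647, -0.0757, 0.0939]
tool_rot: [2.49, 1.915, 0.0]
contact_force: [0.2, -0.0, 0.0]
opening: -0.0003
grip_force: 0.0
```

```bash
cat > tip.py <<'E'
from h import *
o=ctrl.get_obs(); t=o["tool_pos"]; print(o["t"],t,o["contact_force"])
def reel(im):
    pass
for n in("side","wrist"):
    im=grab(n); W=cloud(im); hsv=cv2.cvtColor(im["frame"],cv2.COLOR_RGB2HSV)
    org=(hsv[...,0]>5)&(hsv[...,0]<20)&(hsv[...,1]>170)&(hsv[...,2]>140)&(np.hypot(W[...,0]-.5666,W[...,1]+.074)<.04)&(W[...,2]>.04)
    g=(hsv[...,1]<90)&(np.hypot(W[...,0]-.5656,W[...,1]+.0758)<.025)&(W[...,2]>.08)
    print(n,"orange",org.sum(),np.percentile(W[org],[5,50,95],axis=0).round(4).tolist() if org.any() else "","tip z",np.nanpercentile(W[g][:,2],2) if g.any() else "")
    T=np.linalg.inv(im["cam_to_world"]); p=T@np.r_[t,1]; print("  tcp px",im["fx"]*p[0]/p[2]+im["cx"],im["fy"]*p[1]/p[2]+im["cy"])
E
python3 tip.py
```

```text
10.975 [ 0.56470103 -0.07568192  0.09390861] [ 0.2186866  -0.01148797  0.04078795]
side orange 25 [[0.5533, -0.0878, 0.0841], [0.5622, -0.0809, 0.0984], [0.5722, -0.0478, 0.1011]] tip z 0.1337396535692251
  tcp px 308.99158208133275 218.45566419113786
wrist orange 422 [[0.557, -0.0808, 0.0832], [0.5689, -0.073, 0.1005], [0.5766, -0.0449, 0.1036]] tip z 0.14758626647063458
  tcp px 277.23087689663646 247.1139705072563
```

No contact at TCP 0.094, so the finger ends really are about 30–35 mm above the reported TCP. I'll keep going down and watch the force.

>>> send_rows(
  rows=[
    [0,[0,0,0.4],0],
    [0,[0,0,0.4],0],
    [0,[0,0,0.4],0],
    [0,[0,0,0.4],0],
    [0,[0,0,0],0],
    [0,[0,0,0],0],
  ],
)

```text
t: 11.82
tool_pos: [0.5646, -0.0757, 0.0778]
tool_rot: [2.491, 1.915, 0.0]
contact_force: [-0.3, -0.2, 1.5]
opening: 0.0001
grip_force: 0.0
```

```bash
python3 tip.py
```

```text
11.825 [ 0.56459093 -0.07566624  0.07776276] [-0.29403231 -0.24747213  1.53159191]
side orange 25 [[0.5533, -0.0862, 0.0851], [0.5631, -0.081, 0.0986], [0.5724, -0.0487, 0.1007]] tip z 0.11825289424776939
  tcp px 308.85812973474236 223.94557212433
wrist orange 238 [[0.5566, -0.0783, 0.0829], [0.5731, -0.073, 0.0984], [0.5779, -0.0439, 0.1031]] tip z 0.1312370185653778
  tcp px 277.1317898906435 247.10297484806347
```

>>> send_rows(
  rows=[
    [0,[0,0,0.2],0],
    [0,[0,0,0.2],0],
    [0,[0,0,0.2],0],
    [0,[0,0,0],0],
  ],
)

```text
t: 12.42
tool_pos: [0.5643, -0.0756, 0.0713]
tool_rot: [-2.49, -1.914, 0.001]
contact_force: [-0.1, 0.2, -0.7]
opening: 0.0001
grip_force: 0.0
```

>>> send_rows(
  rows=[
    [0,[0,0,0.2],0],
    [0,[0,0,0.2],0],
    [0,[0,0,0],0],
  ],
)

```text
t: 12.8
tool_pos: [0.5646, -0.0759, 0.0678]
tool_rot: [2.491, 1.914, -0.0]
contact_force: [-1.1, -0.3, 1.5]
opening: -0.0002
grip_force: 0.5
```

```bash
python3 tip.py
```

```text
12.8 [ 0.56461402 -0.07585453  0.06779286] [-1.08614002 -0.25600196  1.5453299 ]
side orange 21 [[0.5506, -0.0893, 0.0873], [0.56, -0.0846, 0.099], [0.5702, -0.0572, 0.1007]] tip z 0.11206764187590951
  tcp px 308.8535578198188 227.3176651758798
wrist orange 125 [[0.5579, -0.0759, 0.0829], [0.5725, -0.068, 0.0948], [0.5785, -0.0436, 0.1044]] tip z 0.12137672367610529
  tcp px 277.2775207520763 247.22296615755658
```

>>> send_rows(
  rows=[
    [0,[0,0,0.2],0],
    [0,[0,0,0.2],0],
    [0,[0,0,0],0],
  ],
)

```text
t: 13.28
tool_pos: [0.5646, -0.0756, 0.0635]
tool_rot: [-2.491, -1.915, -0.0]
contact_force: [-0.1, -0.7, 0.4]
opening: 0.0003
grip_force: 0.5
```

>>> send_rows(
  rows=[
    [0,[0,0,0.2],0],
    [0,[0,0,0.2],0],
    [0,[0,0,0],0],
  ],
)

```text
t: 13.65
tool_pos: [0.5646, -0.0758, 0.0597]
tool_rot: [2.491, 1.914, 0.0]
contact_force: [-0.8, -1.5, 3.3]
opening: 0.0004
grip_force: 1.3
```

```bash
cat > st.py <<'E'
from h import *
import sys
F=[]
for i in range(5):
    im=grab("side"); o=ctrl.get_obs(); F.append(o["contact_force"][2])
W=cloud(im); hsv=cv2.cvtColor(im["frame"],cv2.COLOR_RGB2HSV)
org=(hsv[...,0]>5)&(hsv[...,0]<20)&(hsv[...,1]>170)&(hsv[...,2]>140)&(np.hypot(W[...,0]-.5666,W[...,1]+.074)<.04)&(W[...,2]>.03)
print(o["t"],"z",o["tool_pos"][2],"Fz",np.mean(F).round(2),np.std(F).round(2),"orange z",np.percentile(W[org][:,2],[10,50,90]).round(4),"row",np.argwhere(org).mean(0))
f=cv2.cvtColor(im["frame"],cv2.COLOR_RGB2HSV)
# colours down the visible reel rim: from arch to lever
if len(sys.argv)>1: save(im,sys.argv[1],(270,180,340,250),8)
E
python3 st.py
```

```text
13.9 z 0.05982654432083488 Fz 2.88 0.17 orange z [0.0865 0.0894 0.0923] row [221.57142857 308.92857143]
```

>>> send_rows(
  rows=[
    [0,[0,0,0.2],0],
    [0,[0,0,0.2],0],
    [0,[0,0,0],0],
  ],
)

```text
t: 14.28
tool_pos: [0.5646, -0.0755, 0.0555]
tool_rot: [-2.491, -1.915, -0.0]
contact_force: [0.0, -1.5, 2.1]
opening: -0.0001
grip_force: 1.3
```

```bash
python3 st.py
```

```text
14.525 z 0.05569364062349372 Fz 2.67 0.29 orange z [0.0828 0.0848 0.0872] row [223.         309.35483871]
```

>>> send_rows(
  rows=[
    [0,[0,0,0.1],0],
    [0,[0,0,0.1],0],
    [0,[0,0,0],0],
  ],
)

```text
t: 14.9
tool_pos: [0.5645, -0.0757, 0.0536]
tool_rot: [-2.491, -1.915, 0.0]
contact_force: [-0.6, -2.4, 3.3]
opening: 0.0001
grip_force: 1.5
```

```bash
python3 st.py
```

```text
15.15 z 0.05367293049582134 Fz 2.73 0.25 orange z [0.0801 0.0833 0.086 ] row [224.03333333 309.46666667]
```

>>> send_rows(
  rows=[
    [0,[0,0,0.1],0],
    [0,[0,0,0],0],
  ],
)

```text
t: 15.4
tool_pos: [0.5645, -0.0756, 0.0526]
tool_rot: [-2.491, -1.914, 0.0]
contact_force: [-0.9, -2.8, 2.3]
opening: -0.0
grip_force: 1.5
```

```bash
python3 st.py
```

```text
15.65 z 0.05265770869902883 Fz 3.21 0.41 orange z [0.0798 0.0822 0.0839] row [224.5        309.92857143]
```

>>> send_rows(
  rows=[
    [0,[0,0,0.1],0],
    [0,[0,0,0],0],
  ],
)

```text
t: 15.9
tool_pos: [0.5645, -0.0756, 0.0516]
tool_rot: [-2.491, -1.914, -0.0]
contact_force: [-0.8, -2.8, 2.6]
opening: -0.0
grip_force: 1.5
```

```bash
python3 st.py
```

```text
16.15 z 0.05164885826816714 Fz 3.1 0.46 orange z [0.0786 0.0807 0.0829] row [224.85185185 310.03703704]
```

>>> send_rows(
  rows=[
    [0,[0,0,0.1],0],
    [0,[0,0,0],0],
  ],
)

```text
t: 16.4
tool_pos: [0.5645, -0.0756, 0.0506]
tool_rot: [-2.491, -1.915, -0.0]
contact_force: [0.0, -1.5, 2.9]
opening: 0.0
grip_force: 1.5
```

```bash
python3 st.py
```

```text
16.65 z 0.050665926299653254 Fz 2.78 0.15 orange z [0.0773 0.0793 0.0822] row [225.25925926 310.03703704]
```

>>> send_rows(
  rows=[
    [0,[0,0,0.1],0],
    [0,[0,0,0],0],
  ],
)

```text
t: 16.9
tool_pos: [0.5645, -0.0757, 0.0496]
tool_rot: [2.491, 1.915, -0.0]
contact_force: [-1.0, -2.0, 3.0]
opening: -0.0002
grip_force: 1.6
```

```bash
python3 st.py pics/s2.png
```

```text
17.15 z 0.049685085204341395 Fz 2.77 0.47 orange z [0.0771 0.0789 0.0815] row [225.46428571 309.67857143]
```

View pics/s2.png

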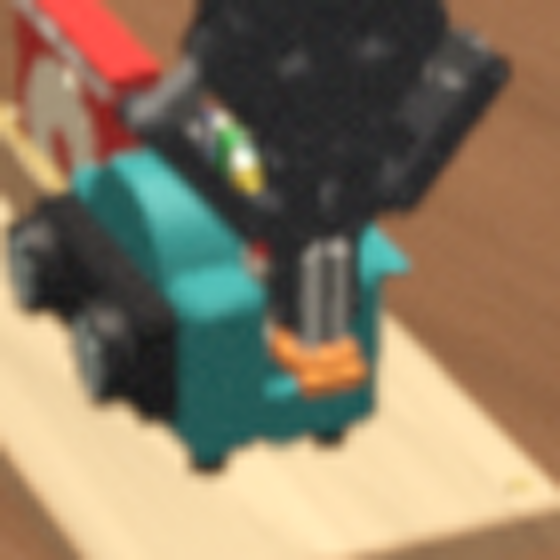

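The side crop shows the fingers on the orange pad (320,360), the lever being carried down, and green/yellow on the rim at (230,150). The viewing budget is now used up, so I'll read the reel numerically from its colours.

```bash
cat > reel.py <<'E'
from h import *
import sys
a=np.radians(75.1); ex=np.array([np.cos(a),np.sin(a)]); ey=np.array([np.sin(a),-np.cos(a)])
H=dict(red=[(0,6),(174,180)],yellow=[(23,34)],green=[(45,78)],blue=[(105,128)],purple=[(135,165)])
def reel(f,W,sy0=.1515):
    hsv=cv2.cvtColor(f,cv2.COLOR_RGB2HSV); sx=W[...,:2]@ey; sy=W[...,:2]@ex; out={}
    base=(abs(sx-.567)<.012)&(W[...,2]>.095)&(W[...,2]<.132)&(abs(sy-sy0)<.06)&(hsv[...,1]>120)&(hsv[...,2]>60)
    for k,r in H.items():
        m=np.zeros(base.shape,bool)
        for lo,hi in r: m|=(hsv[...,0]>=lo)&(hsv[...,0]<=hi)
        m&=base
        if m.sum()>4: out[k]=(int(m.sum()),sy[m].mean().round(4),np.degrees(np.arctan2(sy[m]-sy0,W[...,2][m]-.08).mean()).round(1))
    return out
if __name__=="__main__":
    d=np.load("w0.npz"); print("start wrist",reel(d["f"],d["W"]))
    d=np.load("scene0.npz"); print("start scene",reel(d["f"],d["W"]))
    d=np.load("side0.npz"); print("start side",reel(d["f"],d["W"]))
    for n in("wrist","scene","side"):
        im=grab(n); print(n,reel(im["frame"],cloud(im)))
E
python3 reel.py
```

```text
start wrist {'yellow': (38, np.float64(0.1175), np.float64(-49.0)), 'green': (49, np.float64(0.1291), np.float64(-28.7)), 'blue': (82, np.float64(0.148), np.float64(-5.4))}
start scene {'blue': (6, np.float64(0.1464), np.float64(-6.9))}
start side {'yellow': (8, np.float64(0.114), np.float64(-54.0))}
wrist {'red': (99, np.float64(0.1107), np.float64(-57.8)), 'yellow': (334, np.float64(0.1229), np.float64(-36.9)), 'green': (547, np.float64(0.1411), np.float64(-12.8)), 'blue': (560, np.float64(0.161), np.float64(12.2))}
scene {'green': (6, np.float64(0.1394), np.float64(-15.4)), 'blue': (7, np.float64(0.1585), np.float64(9.4))}
side {'yellow': (5, np.float64(0.1232), np.float64(-38.1))}
```

The tracking works: the reel has been carried 17.6° of 25.7°, so the click should come roughly 5 mm lower.

```bash
sed -i 's/sy0=.1515/sy0=.148/' reel.py
cat > st.py <<'E'
from reel import *
F=[]
for i in range(5):
    im=grab("wrist"); o=ctrl.get_obs(); F.append(o["contact_force"][2])
r=reel(im["frame"],cloud(im))
print(round(o["t"],2),"z",o["tool_pos"].round(4),"Fz",np.round(F,1),{k:(v[0],float(v[2])) for k,v in r.items()})
E
echo
```

>>> send_rows(
  rows=[
    [0,[0,0,0.1],0],
    [0,[0,0,0.1],0],
    [0,[0,0,0.1],0],
    [0,[0,0,0],0],
  ],
)

```text
t: 17.8
tool_pos: [0.5645, -0.0756, 0.0466]
tool_rot: [-2.491, -1.915, -0.0]
contact_force: [-0.4, -2.6, 2.9]
opening: 0.0002
grip_force: 1.6
```

```bash
python3 st.py
```

```text
18.05 z [ 0.5645 -0.0756  0.0467] Fz [3.3 2.8 3.8 3.5 2.8] {'red': (141, -52.8), 'yellow': (397, -29.6), 'green': (592, -4.7), 'blue': (614, 20.3)}
```

>>> send_rows(
  rows=[
    [0,[0,0,0.1],0],
    [0,[0,0,0.1],0],
    [0,[0,0,0],0],
  ],
)

```text
t: 18.42
tool_pos: [0.5645, -0.0753, 0.0444]
tool_rot: [-2.49, -1.914, -0.001]
contact_force: [0.8, -1.7, 1.9]
opening: -0.0002
grip_force: 0.8
```

```bash
python3 st.py
```

```text
18.68 z [ 0.5645 -0.0754  0.0446] Fz [0.7 2.1 0.8 1.6 1.6] {'red': (196, -48.7), 'yellow': (468, -24.6), 'green': (611, 0.2), 'blue': (513, 24.8)}
```

>>> send_rows(
  rows=[
    [0,[0,0,0.1],0],
    [0,[0,0,0],0],
  ],
)

```text
t: 18.92
tool_pos: [0.5645, -0.0754, 0.0437]
tool_rot: [-2.49, -1.914, -0.0]
contact_force: [0.2, -0.5, 3.2]
opening: -0.0001
grip_force: 1.2
```

```bash
python3 st.py
```

```text
19.18 z [ 0.5645 -0.0754  0.0437] Fz [1.9 3.2 2.  2.  3.3] {'red': (184, -48.7), 'yellow': (474, -24.6), 'green': (642, 0.4), 'blue': (496, 24.6)}
```

It clicked at TCP z≈0.0446: force dropped and green is at 0.3°. Now let it up.

>>> send_rows(
  rows=[
    [0,[0,0,-0.6],0],
    [0,[0,0,-0.8],0],
    [0,[0,0,-0.8],0],
    [0,[0,0,-0.8],0],
    [0,[0,0,-0.5],0],
    [0,[0,0,0],0],
    [0,[0,0,0],0],
    [0,[0,0,0],0],
  ],
)

```text
t: 20.18
tool_pos: [0.5642, -0.0756, 0.0782]
tool_rot: [-2.49, -1.914, 0.001]
contact_force: [0.1, 0.5, -0.3]
opening: -0.0002
grip_force: 0.0
```

```bash
python3 st.py; python3 tip.py
```

```text
20.43 z [ 0.5645 -0.0756  0.0785] Fz [-0.4  0.4 -0.1  0.1 -0.4] {'red': (119, -49.3), 'yellow': (247, -24.7), 'green': (343, 0.5), 'blue': (286, 25.2)}
20.425 [ 0.56445539 -0.07562687  0.07854948] [-0.05752017  0.14646602 -0.39195241]
side orange 23 [[0.5538, -0.0876, 0.0927], [0.5599, -0.0838, 0.0995], [0.5698, -0.0671, 0.1011]] tip z 0.11929938211076571
  tcp px 308.8121004434694 223.69082484212495
wrist orange 265 [[0.5568, -0.0784, 0.0824], [0.5722, -0.0729, 0.0981], [0.5782, -0.0454, 0.103]] tip z 0.13223031806156013
  tcp px 277.25432453752074 247.14600407849824
```

>>> send_rows(
  rows=[
    [0,[0,0,0.5],0],
    [0,[0,0,0.5],0],
    [0,[0,0,0.4],0],
    [0,[0,0,0.4],0],
    [0,[0,0,0.4],0],
    [0,[0,0,0.4],0],
    [0,[0,0,0.3],0],
    [0,[0,0,0.2],0],
    [0,[0,0,0.1],0],
    [0,[0,0,0.1],0],
  ],
)

```text
t: 21.78
tool_pos: [0.5647, -0.0755, 0.0458]
tool_rot: [2.491, 1.915, 0.001]
contact_force: [0.5, -1.2, 2.2]
opening: 0.0001
grip_force: 0.9
```

>>> send_rows(
  rows=[
    [0,[0,0,0.1],0],
    [0,[0,0,0.1],0],
    [0,[0,0,0],0],
  ],
)

```text
t: 22.15
tool_pos: [0.5645, -0.0752, 0.0436]
tool_rot: [-2.49, -1.914, -0.001]
contact_force: [0.5, -0.3, 2.7]
opening: -0.0
grip_force: 1.4
```

```bash
python3 st.py
```

```text
22.4 z [ 0.5645 -0.0752  0.0437] Fz [2.6 2.1 1.8 2.3 2.5] {'red': (441, -24.5), 'yellow': (635, 0.6), 'green': (583, 24.5)}
```

Yellow is up. Release, then the third stroke.

>>> send_rows(
  rows=[
    [0,[0,0,-0.6],0],
    [0,[0,0,-0.8],0],
    [0,[0,0,-0.8],0],
    [0,[0,0,-0.8],0],
    [0,[0,0,-0.5],0],
    [0,[0,0,0],0],
    [0,[0,0,0],0],
    [0,[0,0,0],0],
  ],
)

```text
t: 23.4
tool_pos: [0.5642, -0.0755, 0.0782]
tool_rot: [-2.49, -1.914, 0.001]
contact_force: [-0.1, 0.4, -0.1]
opening: 0.0004
grip_force: 0.0
```

```bash
python3 st.py; python3 tip.py
```

```text
23.65 z [ 0.5645 -0.0756  0.0786] Fz [-1.3  0.3  0.1 -0.4 -1. ] {'red': (238, -24.5), 'yellow': (308, 0.5), 'green': (333, 25.3), 'blue': (161, 49.5)}
23.65 [ 0.56448196 -0.07562246  0.07858614] [ 0.22823799 -0.1300495  -0.960218  ]
side orange 22 [[0.5531, -0.0869, 0.0924], [0.5599, -0.0817, 0.099], [0.5716, -0.0674, 0.1013]] tip z 0.11936237521282965
  tcp px 308.81919814508933 223.6745190234813
wrist orange 248 [[0.5565, -0.0785, 0.0823], [0.5722, -0.0729, 0.0986], [0.5783, -0.0462, 0.1031]] tip z 0.13212412317114802
  tcp px 277.298294493271 247.15161762458624
```

>>> send_rows(
  rows=[
    [0,[0,0,0.5],0],
    [0,[0,0,0.5],0],
    [0,[0,0,0.4],0],
    [0,[0,0,0.4],0],
    [0,[0,0,0.4],0],
    [0,[0,0,0.4],0],
    [0,[0,0,0.3],0],
    [0,[0,0,0.2],0],
    [0,[0,0,0.1],0],
    [0,[0,0,0.1],0],
  ],
)

```text
t: 25.0
tool_pos: [0.5647, -0.0756, 0.0458]
tool_rot: [2.491, 1.914, 0.001]
contact_force: [0.6, -2.3, 1.1]
opening: -0.0001
grip_force: 0.9
```

>>> send_rows(
  rows=[
    [0,[0,0,0.1],0],
    [0,[0,0,0.1],0],
    [0,[0,0,0],0],
  ],
)

```text
t: 25.38
tool_pos: [0.5645, -0.0752, 0.0436]
tool_rot: [-2.49, -1.914, -0.001]
contact_force: [0.9, -0.8, 3.2]
opening: -0.0001
grip_force: 1.3
```

```bash
python3 st.py
```

```text
25.62 z [ 0.5645 -0.0752  0.0437] Fz [2.4 2.4 3.1 3.6 2.3] {'red': (631, 0.5), 'yellow': (560, 24.5)}
```

Red is up. Release and retreat.

>>> send_rows(
  rows=[
    [0,[0,0,-0.6],0],
    [0,[0,0,-0.8],0],
    [0,[0,0,-0.8],0],
    [0,[0,0,-0.8],0],
    [0,[0,0,-3],0],
    [0,[0,0,-5],0],
    [0,[0,0,-5],0],
    [0,[0,0,0],0],
    [0,[0,0,0],0],
    [0,[0,0,0],0],
  ],
)

```text
t: 26.88
tool_pos: [0.5633, -0.0754, 0.2015]
tool_rot: [-2.488, -1.913, 0.004]
contact_force: [-0.1, -0.0, -0.8]
opening: 0.0001
grip_force: 0.0
```

```bash
python3 st.py; python3 tip.py; python3 chk.py
```

```text
27.12 z [ 0.5641 -0.0755  0.2027] Fz [ 0.1 -0.4 -0.4  0.   0.5] {'red': (45, 0.4), 'yellow': (60, 25.4), 'green': (41, 50.1)}
27.125 [ 0.56411735 -0.07554552  0.20272518] [-0.29301156 -0.73089841  0.53854338]
side orange 25 [[0.5537, -0.0872, 0.0916], [0.5597, -0.0817, 0.0988], [0.5708, -0.0633, 0.1005]] tip z 0.24403168955124072
  tcp px 309.45670581560836 179.46656806966237
wrist orange 167 [[0.556, -0.0876, 0.0853], [0.5657, -0.0756, 0.101], [0.5753, -0.0468, 0.1034]] tip z 0.2516172199978863
  tcp px 277.0524256507159 246.99851013518324
scene top z 0.11849759390207089 ((615.7314453125, 108.78475189208984), (95.09451293945312, 19.359378814697266), 73.46980285644531)
wrist top z 0.11718595722346738 ((600.9315185546875, 66.29319763183594), (6.605164527893066, 18.952638626098633), 76.05116271972656)
side top z 0.11608896302679708 ((609.6567993164062, 106.9893569946289), (99.13038635253906, 19.86101531982422), 74.23674011230469)
```

```bash
python3 -c "
from station import ctrl
print(ctrl.finish_job())"
```

```text
the job is handed in; nothing more can be done
None
```

I handed the job in at about 27 s. By my last camera readings the red pack stands fully down in the pocket, three lever strokes brought red up at the pointer, the lever is back up and the arm is clear; the hand-in returned no verdict.

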